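Shut the candle sample drawer and case

TASK

Close up the candle samples for the day with the fingertips only: push the oak chest's open drawer fully home, and push the white case's raised lid over and down until it is fully shut, in whichever order. Push only on the outside of the drawer front and of the lid, gently and without slamming: do not pinch them or touch the inside of the drawer or the lid's felt lining. The little bottle in the drawer must stay standing, and the candles beside the work stay where they are.

Things in the scene. Friction and masses are not known exactly. Their poses are not given: they have to be found in the camera images.
- chest: low oak chest with one drawer, fixed to the table, 180 mm wide (y) and 85 mm high. Origin on the table under the middle of the drawer front's outer face as it lies when shut; the chest reaches from there 170 mm along its own +x; the drawer opens along its own -x, towards the robot. The chest, the case and the big candle take the left, middle and right places in any order; chest and case are turned up to 0.25 rad
- drawer (a joint): how far the drawer is pulled out, m: 0 = fully home (end stop), 0.11 = most; it starts 0.065 to 0.09 open. Slides with about 1.5 N of friction and stays where it is left
- drawer_front (a point): point on the outer face of the flat drawer front, at mid width, 60 mm above the table; moves with the drawer. The front is a brown board, 176 mm wide, 15 mm thick, from 11 to 81 mm above the table, without a handle (a thin flat brass card holder, 60 by 24 mm, sits lower in its middle)
- drawer_tray: the plywood tray that forms the inside of the drawer, behind its front; rim 62 mm above the table, inner floor 18 mm. Origin on the drawer front's outer face at table height, axes as the chest. Fingers must not touch it
- bottle: loose small glass bottle with black cap, 28 mm across, 45 mm tall, standing in the drawer; origin under its centre, its z axis up. Must stay upright in the drawer
- case: white lacquer candle case, fixed to the table, 140 mm (its x) by 180 mm (its y) and 80 mm high, origin under its centre on the table; its lid is hinged along its far (+x) rim. Two green candles are fixed inside
- lid (a joint): how far the lid is open, rad: 0 = shut flat on the case (end stop), 1.57 = upright, 1.9 = most; it starts at 1.05 to 1.5, leaning towards the robot. The hinge is stiff: the lid stays at any angle; moving it takes about 0.3 N m (2 to 4 N near its free edge)
- lid_hinge (a point): middle of the lid's hinge line, 80 mm above the table, on the case's +x rim; its x axis points from the free edge to the hinge when shut, and turns with the lid
- lid_edge (a point): middle of the lid's free edge, on the outer face (the top when shut), 140 mm from the hinge; the outer face is flat, 180 mm wide, and lies 11 mm off the hinge line (lid and felt together are 11 mm thick). With the lid raised the outer face looks away from the robot
- lid_felt: green felt lining over the whole inner face of the lid, 4 mm thick; origin on the hinge line. Fingers must not touch it
- candle_big: loose big green glass candle, 80 mm across, 95 mm tall, origin under its centre; a bystander, leave it where it stands
- candle_mid: loose middle-sized green glass candle, 72 mm across, 80 mm tall, origin under its centre; a bystander, leave it where it stands
- candle_small: loose small green glass candle, 62 mm across, 65 mm tall, origin under its centre; a bystander, leave it where it stands
Mind the look-alikes: they are no part of the job. There is more than one size of the bottle; the one meant has the size given above.

How it is judged (in metres and radians):
At the end, for the whole second after the job is handed in: The drawer is within 5 mm of fully home, the lid within 0.05 rad of shut, the bottle stands in the drawer (within 0.3 rad of upright, at rest), and every candle is within 30 mm of where it stood (value of joint drawer below 0.005 m and value of joint lid below 0.05 rad and angle between bottle's own z axis and vertical below 0.3 rad and linear speed of bottle below 0.02 m/s and distance of each of candle_big, candle_mid, candle_small from where it was at the start of the episode below 0.03 m); the robot touches nothing.
It fails at once if the bottle is tipped or lifted (angle between bottle's own z axis and vertical above 0.5 rad or height (world z) of bottle above 0.04 m).
It fails at once if a candle is moved more than 30 mm, lifted or tipped (distance of any of candle_big, candle_mid, candle_small from where it was at the start of the episode above 0.03 m or angle between any of candle_big, candle_mid, candle_small's own z axis and vertical above 0.4 rad).
It fails at once if the fingers press on the inside of the drawer (pinching its front) (contact force between the fingers and drawer_tray above 1 N).
It fails at once if the fingers press on the lid's felt lining (pinching or carrying the lid) (contact force between the fingers and lid_felt above 1 N).
It fails at once if the drawer or the lid is slammed (faster than 0.5 m/s or 3 rad/s) (velocity of joint drawer below -0.5 m/s or velocity of joint lid below -3 rad/s).
It also fails if it takes over 50 s, if anything falls off the work surface, if the arm or the gripper's body presses on something with over 40 N, if the wrist force passes 120 N, or if a joint passes its speed limit or range.

ROBOT

A 6-joint arm with a two-finger parallel gripper is mounted at the origin on the work surface. World frame = base frame: x ahead of the robot, y to its left, z up, the work surface at z = 0. Lengths are in m, angles in degrees, forces in N, time in s.
With the tool pointing down it reaches from about 0.4 to 0.825 m from the base axis. Payload 7 kg.
Tool frame: the origin (TCP) lies at the very end of the fingers, on their centre line; the grasp point (between the pads) lies 19 mm behind it; z points along the fingers, y is the line along which they close (so a half turn about z gives the same grasp; the last joint's range is limited). The gripper opens to 88 mm and grips with 3 to 60 N. Pads are 19 mm wide; open, the fingers measure 130 mm over their backs; the gripper's body (78 mm by 193 mm) begins 47 mm behind the grasp point.
Start: joints at [16.507, 20.546, 0.682, 0, -70.136, -16.507], TCP at [0.675, -0, 0.227] pointing down, gripper open.
Joint ranges: [-176.03, 176.03], [-82.01, 121.73], [-58.28, 71.71], [-173.87, 95.51], [-174.79, -0.11], [-173.66, 173.66]. Speed limits (degrees/s): [136.94, 136.94, 172.46, 180, 180, 180].

INTERFACE

Orientations are given as [roll, pitch, yaw] about the fixed x, y, z axes, in that order (R = Rz(yaw) Ry(pitch) Rx(roll)).
In Python, from plant import * gives the robot as it stands. The module is installed in compiled form; this text tells all that it offers. Calls block until the motion is done:
- move_pose(position, orientation): joint-space move of the TCP to a pose.
- line_to(position, v=0.15, rotation=None): straight line of the TCP; rotation=None keeps the orientation; v is the mean speed in m/s.
- move_j(angles): joint-space move.
- let_go() and grasp(grasp_force=None): open the fingers fully, or close them until they stop; grasp_force is the grip in N (None keeps the last).
- pause(seconds).
- inverse_kinematics(position, orientation): joint angles nearest the present ones, or None.
- get_image(name): name is "scene" or "side" or "wrist"; returns a dict with "frame" (400x640x3 uint8, blue, green, red), "vfov" (degrees; the focal length in pixels is half the picture's height over the tangent of half this angle, whatever the lens; pixels are square), "cx", "cy" (the principal point, pixels), "R" (3x3) and "t" (3): a world point X has camera coordinates R X + t; the wrist camera has in their place "tool_from_camera" (4x4, takes a point from camera to tool coordinates, whose origin is the TCP and whose axes are the flange's). Camera axes: x right, y down, z forward; pixel columns grow to the right and rows downward; lengths in m; the calibration is good to about 2 mm. A picture is of the moment at which its call begins: read the wrist's pose just before it. There is no depth.
A pose or a line that the arm cannot do raises Unreachable and nothing moves.
- close_job(): hands the job in; it is judged then, once.
Readings, each from a call of its own:
- read_t(): time.
- read_q(): joint angles.
- read_dq(): joint speeds.
- read_joint_efforts(): joint torques, N m.
- read_eef_pos(): TCP position.
- read_eef_rot(): TCP orientation.
- read_wrist_force(): force on the tool from outside, world axes, zero at the start.
- read_wrist_torque(): the same for the moment, N m.
- read_gripper_width(): finger opening in m.
- read_grasp_force(): force on a finger pad.
Only numpy, scipy, OpenCV 4.12 (cv2) and the standard library are available. Lean on these libraries where they do the work, as an engineer would, in place of code of your own. Each camera call takes 0.05 s, during which the arm holds its last target. There are 200 camera calls.

## Working session

There is one attempt and no reset: what is moved stays moved. The work goes in short steps, each a Python script; the robot and the scene stay as the last script left them, time stands still between calls to the robot, and variables do not carry over. Pictures are saved under pics/ and viewed, at most 10 in all, crops included, and the job is handed in when it is done.

```bash
mkdir -p pics
python3 - <<'E'
from plant import *
import cv2,pickle,numpy as np
d={}
for n in("scene","side","wrist"):
    im=get_image(n); d[n]=im; cv2.imwrite(f"pics/{n}0.png",im["frame"])
    print(n,{k:(np.round(v,3).tolist() if k!="frame" else 0) for k,v in im.items()})
d['pos']=read_eef_pos();d['rot']=read_eef_rot();print(d['pos'],d['rot'],read_t())
pickle.dump(d,open("d0.pkl","wb"))
E
```

```text
scene {'frame': 0, 'vfov': 43.696, 'cx': 314.356, 'cy': 202.95, 'R': [[-0.843, 0.537, -0.008], [0.368, 0.567, -0.737], [-0.392, -0.625, -0.676]], 't': [0.402, -0.09, 1.893]}
side {'frame': 0, 'vfov': 44.523, 'cx': 326.449, 'cy': 202.228, 'R': [[-0.891, -0.453, 0.011], [-0.344, 0.659, -0.668], [0.296, -0.6, -0.744]], 't': [0.431, 0.212, 1.222]}
wrist {'frame': 0, 'vfov': 60.097, 'cx': 327.438, 'cy': 208.839, 'tool_from_camera': [[-0.0, -0.959, -0.284, 0.077], [1.0, -0.0, -0.0, -0.0], [0.0, -0.284, 0.959, -0.157], [0.0, 0.0, 0.0, 1.0]]}
[ 6.74631488e-01 -3.92541861e-05  2.25831614e-01] [ 1.79927381e+02 -7.78519069e-03 -9.00038509e+01] 0.15
```

View pics/scene0.png

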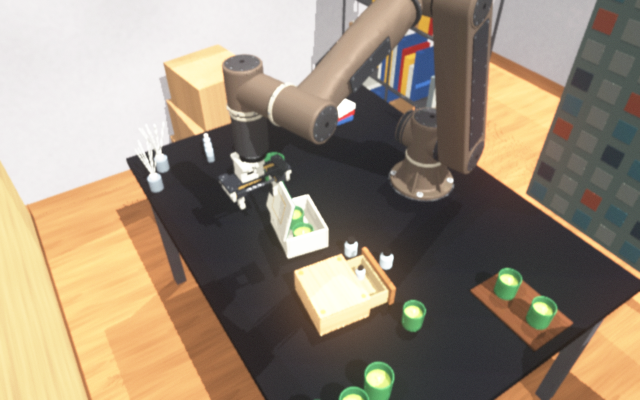

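View pics/side0.png

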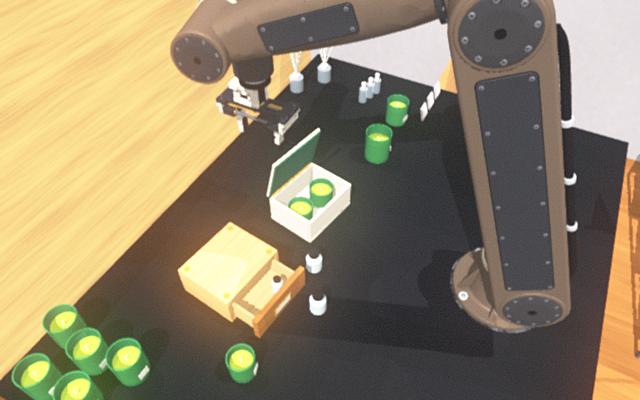

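The pictures show the chest on the left (side view around (240,280), drawer open) and the case in the middle (side around (310,190), lid raised). The gripper is at the far right. Next I'll zoom in to get the corners.

Run:
```python
import cv2,pickle,numpy as np
d=pickle.load(open("d0.pkl","rb"))
def tile(n,x,y):
    s=2.9;c=cv2.resize(d[n]["frame"][y:y+102,x:x+136],None,fx=s,fy=s,interpolation=cv2.INTER_CUBIC)
    for i in range(-x%20,136,20):
        cv2.line(c,(int(i*s),0),(int(i*s),6),(255,0,255),1);cv2.putText(c,str(x+i),(int(i*s)-8,16),0,.35,(255,0,255),1)
    for j in range(-y%20,102,20):
        cv2.line(c,(0,int(j*s)),(6,int(j*s)),(255,0,255),1);cv2.putText(c,str(y+j),(8,int(j*s)+4),0,.35,(255,0,255),1)
    return c
m=np.vstack([np.hstack([tile("side",176,236),tile("side",250,136)]),np.hstack([tile("scene",284,236),tile("scene",224,158)])])
cv2.imwrite("pics/m.png",m);print(m.shape)
```

```text
(592, 788, 3)
```

View pics/m.png

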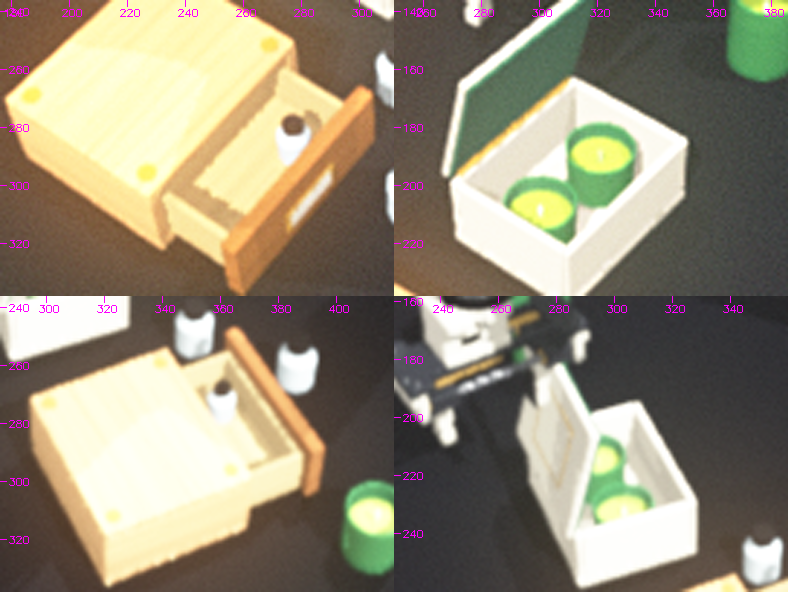

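View pics/wrist0.png

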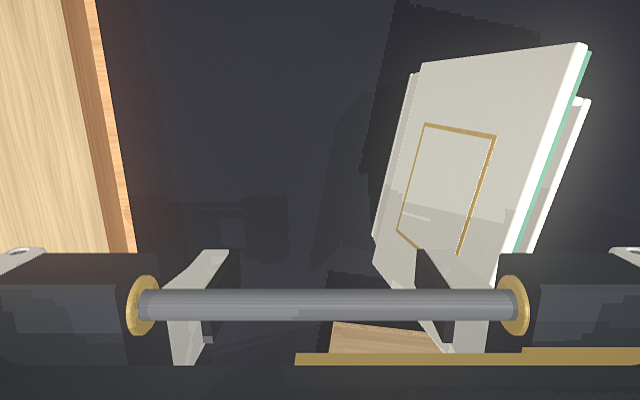

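The mosaic shows the chest, drawer front and case rim corners clearly in both views, with a small white bottle in the drawer. Two look-alike bottles stand outside it, near scene (350,248) and (387,262). Next I'll triangulate the corners.

```bash
cat > h.py <<'E'
import numpy as np,cv2
def K(c):
    f=c["frame"].shape[0]/2/np.tan(np.radians(c["vfov"])/2); return np.array([[f,0,c["cx"]],[0,f,c["cy"]],[0,0,1]])
def P(c): return K(c)@np.c_[np.array(c["R"]),np.array(c["t"])]
def tri(a,pa,b,pb):
    X=cv2.triangulatePoints(P(a),P(b),np.array(pa,float).reshape(2,1),np.array(pb,float).reshape(2,1))[:,0];return X[:3]/X[3]
def plane(c,p,z):
    R=np.array(c["R"]);o=-R.T@np.array(c["t"]);d=R.T@np.linalg.inv(K(c))@np.array([p[0],p[1],1.]);return o+d*(z-o[2])/d[2]
E
python3 - <<'E'
import pickle,numpy as np;from h import *
np.set_printoptions(precision=4,suppress=True)
d=pickle.load(open("d0.pkl","rb"));s,c=d["side"],d["scene"]
for n,a,b,z in [("chest far L",(177.7,269.4),(320.9,319.1),.085),("chest fr L",(229.4,302.6),(370.2,296),.085),("chest fr R",(277,251.5),(341.9,253.9),.085),
 ("dr top L",(256.5,323),(394.5,288.4),.081),("dr top R",(303,268.5),(363,248),.081),
 ("case nR",(350.7,184.3),(308.8,195.2),.08),("case nL",(311.4,220.5),(328.1,227.3),.08),("case fL",(270.3,198.1),(288.1,238.7),.08),
 ("lid L",(272.8,165.3),(295,207.7),.2),("lid R",(320,131),(280.6,181.4),.2)]:
    print(n,tri(s,a,c,b),plane(s,a,z),plane(c,b,z))
print("case fR",plane(s,(310.7,162.9),.08))
for n,a,b,z in[("botA",(316,312),(386,268),0),("botB",(313,270),(350,256),0),("candL",(242,380),(412,330),0),("big",(378,158),None,0)]:
    print(n,plane(s,a,z),plane(c,b,z) if b else "")
E
```

```text
chest far L [0.6901 0.3658 0.0842] [0.6907 0.3633 0.085 ] [0.6905 0.3691 0.085 ]
chest fr L [0.5334 0.3803 0.0845] [0.533  0.3812 0.085 ] [0.5336 0.3799 0.085 ]
chest fr R [0.5111 0.2108 0.0858] [0.511  0.2118 0.085 ] [0.5105 0.2088 0.085 ]
dr top L [0.4556 0.3922 0.0772] [0.454  0.3942 0.081 ] [0.4577 0.3938 0.081 ]
dr top R [0.436  0.2174 0.0731] [0.4328 0.2237 0.081 ] [0.4404 0.2213 0.081 ]
case nR [ 0.4498 -0.0779  0.0807] [ 0.4505 -0.0806  0.08  ] [ 0.4499 -0.0766  0.08  ]
case nL [0.4825 0.0899 0.0852] [0.4853 0.0836 0.08  ] [0.4801 0.0882 0.08  ]
case fL [0.6162 0.0692 0.0869] [0.6194 0.0656 0.08  ] [0.6129 0.0619 0.08  ]
lid L [0.5936 0.0784 0.2194] [0.6066 0.0577 0.2   ] [0.5844 0.0642 0.2   ]
lid R [ 0.5552 -0.0862  0.2033] [ 0.5635 -0.1144  0.2   ] [ 0.56   -0.0655  0.2   ]
case fR [ 0.5882 -0.1047  0.08  ]
botA [0.3734 0.2714 0.    ] [0.3823 0.2722 0.    ]
botB [0.4362 0.1686 0.    ] [0.4484 0.1697 0.    ]
candL [0.4389 0.4905 0.    ] [0.4626 0.49   0.    ]
big [ 0.4525 -0.2963  0.    ]
```

Sizes check out: the chest front is 172 mm wide with yaw of about -0.11, and the case is 137 x 174 mm with yaw of about -0.17 and the lid at about 1.25 rad. I'll start with the lid: close the fingers, get behind it, and feel for contact.

```bash
cat >> h.py <<'E'
H=np.array([.602,-.019,.08]); CY=-.17
cx=np.array([np.cos(CY),np.sin(CY),0])
def Q(th,r=.11,gap=0.):  # TCP point for the fingertip's near edge at r on the outer face
    u=-r*np.cos(th)+(.011+gap)*np.sin(th); w=r*np.sin(th)+(.011+gap)*np.cos(th)
    return H+cx*(u+.0095)+np.array([0,0,w])
E
python3 - <<'E'
from plant import *; from h import *
np.set_printoptions(precision=4,suppress=True)
rot=[180,0,np.degrees(CY)]
grasp(5)
p=Q(1.25)+cx*.045
move_pose([p[0],p[1],.28],rot); print(read_t(),read_q())
line_to(p,.1); f0=np.array(read_wrist_force()); print(read_t(),p,f0)
for i in range(30):
    p=p-cx*.002; line_to(p,.04); f=np.array(read_wrist_force())-f0
    if f@cx>1.5: break
print(i,read_t(),read_eef_pos(),f)
q=np.array(read_eef_pos())-H
print("along x",q@cx-.0095,"z",q[2])
im=get_image("side");cv2.imwrite("pics/s1.png",im["frame"])
E
```

```text
2.85 [ 15.4727  14.9623  -0.3095  -0.0037 -74.7392  64.713 ]
3.925 [ 0.6318 -0.0241  0.1879] [-0.4222 -0.0129 -0.0911]
16 8.175 [ 0.5985 -0.0183  0.188 ] [1.9578 0.222  0.6452]
along x -0.013059664185738833 z 0.1080105559248898
```

View pics/s1.png

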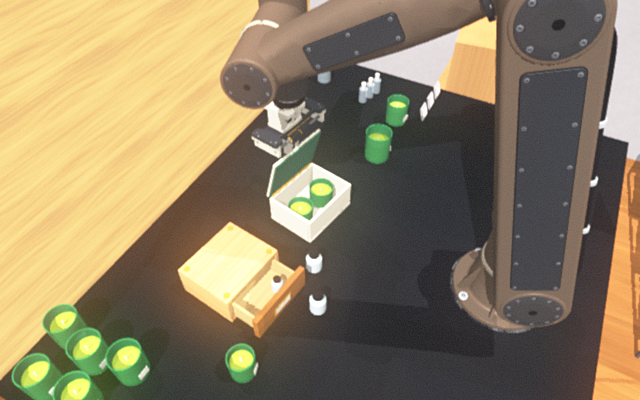

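The side view shows the fingers behind the raised lid, touching its outer face near the free edge around (300,150). Contact geometry gives a lid angle of about 1.34 rad, so I'll follow the arc down from there.

Run:
```python
from plant import *; from h import *
np.set_printoptions(precision=3,suppress=True)
for th in np.linspace(1.3,0.,27):
    line_to(Q(th,.108,-.001),.06); f=np.array(read_wrist_force())
    print(round(th,2),f,end=';')
    if np.linalg.norm(f)>30: print("stop");break
else:
    p=Q(0,.108,-.001)
    for i in range(8):
        p[2]-=.001; line_to(p,.03); f=np.array(read_wrist_force()); print(p[2],f)
        if f[2]>15: break
print(read_t(),read_eef_pos())
im=get_image("side");cv2.imwrite("pics/s2.png",im["frame"])
```

```text
1.3 [0.378 0.553 0.222];1.25 [ 0.219  0.643 -0.475];1.2 [ 0.645 -0.384 -0.376];1.15 [ 0.752 -0.072  0.734];1.1 [0.559 0.101 0.496];1.05 [-0.137  0.123  0.449];1.0 [-0.723 -0.66   0.222];0.95 [-0.08  -0.098 -0.398];0.9 [-0.385  0.179 -0.293];0.85 [-0.173 -0.054  0.969];0.8 [-0.263 -0.135  0.819];0.75 [-0.102 -0.193  0.285];0.7 [-0.473  0.307  0.025];0.65 [ 0.315 -0.658 -0.697];0.6 [-0.103 -0.01   0.106];0.55 [ 0.128 -0.638  0.606];0.5 [-0.578  0.345  0.374];0.45 [-0.134  0.271 -0.315];0.4 [-0.205  0.213  0.045];0.35 [ 0.249 -0.005 -0.234];0.3 [-0.216  0.124  0.021];0.25 [0.325 0.284 0.129];0.2 [-0.074  0.143 -0.006];0.15 [ 0.454  0.628 -0.036];0.1 [ 0.172 -0.082  0.403];0.05 [-0.412  0.539 -0.455];0.0 [-4.771  0.651 17.58 ];0.089 [-8.023  1.176 28.013]
15.225 [ 0.506 -0.002  0.092]
```

View pics/s2.png

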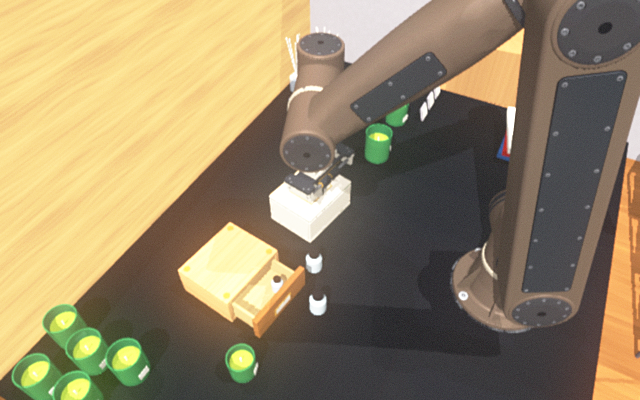

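The side view shows the lid flat on the case around (312,195), and the force rise confirms the end stop. Next is the drawer.

Run:
```python
from plant import *; from h import *
np.set_printoptions(precision=4,suppress=True)
yw=-.11; a=np.array([np.cos(yw),np.sin(yw),0]); b=np.array([-a[1],a[0],0])
O=np.array([.507,.297,0]); rot=[180,0,np.degrees(yw)]
e=np.array(read_eef_pos()); line_to([e[0],e[1],.22],.15)
p=O+b*.02-a*.112; p[2]=.045
move_pose([p[0],p[1],.22],rot); line_to(p,.12)
print(read_t(),p); f0=np.array(read_wrist_force()); hit=False
while True:
    p=p+a*.002; s=(p-O)@a; line_to(p,.04); f=np.array(read_wrist_force())-f0; fx=-f@a
    if not hit and fx>1: hit=True; print("touch?",s,f)
    if fx>10 or s>.0 : break
    if s<-.03 and hit:   # smooth run to shortly before home
        p=p+a*(-.022-s); line_to(p,.04); print("ran",read_wrist_force())
print(s,f,read_t(),read_eef_pos())
im=get_image("side");cv2.imwrite("pics/s3.png",im["frame"])
```

```text
19.2167 [0.3979 0.3292 0.045 ]
touch? -0.10200000000000002 [-1.0295  0.8162  0.5478]
ran [-1.3595 -0.3932 -0.0355]
-0.004000000000000074 [-18.8612   5.5958  11.2392] 24.8667 [0.5021 0.3176 0.045 ]
```

View pics/s3.png

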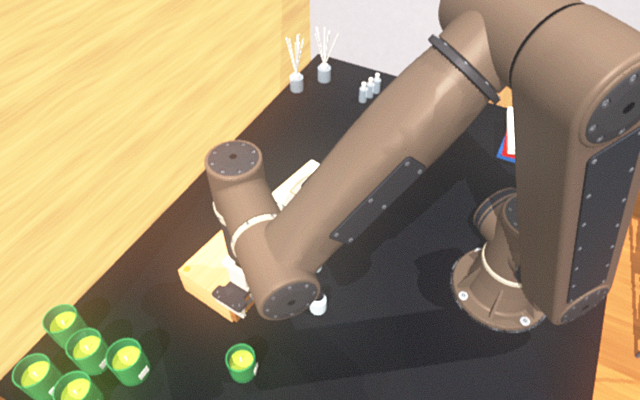

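The side view shows the gripper at the chest front around (240,285), with the drawer hidden behind the arm. The stop is felt within a few mm of the estimated home position. I'll back off, lift, and check before handing in.

Run:
```python
from plant import *; from h import *
yw=-.11; a=np.array([np.cos(yw),np.sin(yw),0])
p=np.array(read_eef_pos())-a*.03; line_to(p,.06); p[2]=.28; line_to(p,.15)
move_pose([.6,-.2,.35],[180,0,-10])
c=[]
for n in("side","scene"):
    f=get_image(n)["frame"]; cv2.imwrite(f"pics/{n}4.png",f)
    f=f[130:340,150:400] if n=="side" else f[150:360,220:470]
    c.append(cv2.resize(f,None,fx=1.6,fy=1.6,interpolation=cv2.INTER_CUBIC))
cv2.imwrite("pics/e.png",np.hstack(c)); print(read_t(),read_wrist_force())
```

```text
29.3833 [-1.61292428 -0.13744943 -0.46306572]
```

View pics/e.png

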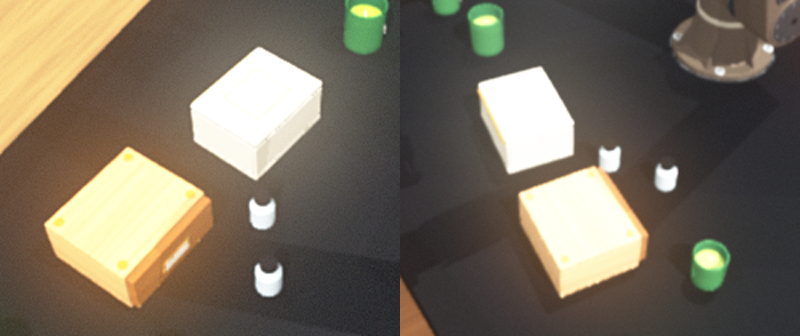

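In both views the drawer front sits flush against the chest and the lid lies flat. The two bottles outside the drawer are still standing and the visible candles haven't moved.

```bash
python3 -c "
from plant import *
print(close_job(),read_t())"
```

```text
the job is handed in; nothing more can be done
the job is handed in; nothing more can be done
```

I pushed the lid shut and the drawer home with the fingertips; the final pictures show both closed and the visible candles in place, but not the bottle inside the shut drawer, and the job was handed in at about 30 s with no verdict returned.

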